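Load a slide carrier under the sprung stage clip

TASK

Load the slide carrier on the microscope stage: with one fingertip hold the thumb plate of the sprung clip down so that its jaw lifts, and keep it down while the other fingertip pushes the flat carrier along its channel, under the jaw, until it is fully home against the end stop. Then let the clip go so that its jaw clamps the carrier, and move the fingers clear. Only press and push: do not lift or tip the carrier, and leave the bottle, slide box and objective alone.

Things in the scene. Friction and masses are not known exactly. Their poses are not given: they have to be found in the camera images.
- stage: Black stage plate fixed to the bench, 200 (x) x 152 (y) mm, top 12 mm above the bench. Origin under its centre at bench level, z up; x is the direction the carrier is pushed, y points to the clip's thumb-plate side. A channel along x between two rails (68 mm apart, 5 mm high) has its middle line at y = -27 mm; a stop 8 mm high closes its +x end.
- home (a point): Point on the plate's top (12 mm above the bench), in the channel, where the centre of the carrier's underside lies when the carrier is fully home against the end stop. Axes as the stage.
- carrier: Centre of the underside of the slide carrier: loose aluminium plate 90 (x) x 64 (y) x 7.5 mm, about 0.13 kg, with two glass slides, lying in the channel 30 to 50 mm short of home, its front edge just short of the jaw. x points forward, z up. A lip along its whole rear edge (6 mm thick, 16 mm high) is pushed on its rear face, 45 mm behind this point.
- thumb_plate (a point): Centre of the top face of the clip's thumb plate: smooth steel, 86 mm along stage x, 38 mm across, 77 mm to +y of the channel's middle and 82.5 mm behind home. Released it slopes up outwards (0.4 rad), this point 30 mm above the bench; at joint 0.40 it is level, 17 mm above the bench. A fingertip can slide along it. The hinge rod lies 45 mm to +y of the channel's middle, top 29 mm up.
- jaw (a point): Lowest point of the clip's jaw, a blunt steel foot (10 mm thick, 12 mm along x) on an arm reaching over the channel. Released it hangs 2 mm above the stage top and blocks the carrier; it lies 30 mm ahead of home along x and 12 mm to +y of the channel's middle. Pressing the thumb plate lifts it.
- clip (a joint): Angle of the sprung clip about its hinge rod, rad: 0 released, grows as the thumb plate is pressed, 0.46 at its end of travel. The carrier passes freely under the jaw from about 0.25 up (0.3 to 0.4 is a good hold); about 0.18 when the jaw rests on the carrier. Fully down takes about 6 N; it springs back when released.
- oil: Bystander: small amber bottle, 28 mm wide, 62 mm high, standing to the -y side of the stage. Origin under its centre.
- slidebox: Bystander: closed grey and white slide box, 85 x 100 x 36 mm, beyond the stage's +x end. Origin under its centre.
- objective: Bystander: steel microscope objective, 30 mm wide, 47 mm high, standing to the +y side of the stage. Origin under its centre.
Mind the look-alikes: they are no part of the job. Several things have the shape of the carrier; the one meant has the colours described above.

How it is judged:
By the outcome, as a careful person would: the job done as asked, in the order asked, and still so for the second after the job is handed in, with the robot touching nothing.
It also fails if it takes over 45 s, if anything falls off the work surface, if the arm or the gripper's body presses on something with over 40 N, if the wrist force passes 120 N, or if a joint passes its speed limit or range.

ROBOT

A 6-joint arm with a two-finger parallel gripper is mounted at the origin on the work surface. World frame = base frame: x ahead of the robot, y to its left, z up, the work surface at z = 0. Lengths are in m, angles in rad, forces in N, time in s.
With the tool pointing down it reaches from about 0.3 to 0.85 m from the base axis. Payload 5.4 kg.
Tool frame: the origin (TCP) lies on the centre line of the jaws, within the pads' length; the fingertips stand 17 mm ahead of it and the grasp point (between the pads) lies 2 mm behind it (r.tip_reach is the distance from the TCP to the fingertips, in m); y points along the fingers, x is the direction in which the jaws open and shut, and the axes are right-handed (so a half turn about y gives the same grasp; the last joint's range is limited). The gripper opens to 85 mm and grips with 20 to 120 N. Pads are 22 mm wide; open, the fingers measure 114 mm over their backs; the gripper's body (76 mm by 85 mm) begins 54 mm behind the grasp point. The pads swing forward as they close: fully open they stand 13 mm farther back than shut.
Start: joints at [-1.311, 0.158, 1.597, -0, 1.386, -0.21], TCP at [0.26, -0.513, 0.248] pointing down, gripper open.
Joint ranges: [-2.91, 2.91], [-0.94, 2.29], [0.18, 2.7], [-1.29, 4.43], [0.17, 2.64], [-3, 3]. Speed limits (rad/s): [2.57, 2.57, 3.14, 3.14, 3.14, 3.14].

INTERFACE

Orientations are given as a 3x3 rotation matrix whose columns are the frame's x, y, z axes.
In Python, from station import r, cams, models gives the robot as it stands.
- The arm moves only by the tool step_arm, never from a script. Its argument "deltas" is a list of rows, each a list of 3 entries, a list of its own where there are three numbers: the shift along the tool's x, y, z in mm, then the turn about the tool's y in rad, then the opening, from 0 (shut) to 1 (fully open). In form: [[[dx, dy, dz], turn, grip], ...]. A call has 1 to 5 rows; each row shifts and turns the pose as measured when the row begins, along the tool's axes as they then stand; what a row does not reach is not made up. A row lasts 1/12 s, in which the tool goes at most 41.7 mm and 7.16 degrees, less where a joint would pass 70% of its speed; a pose out of reach is approached as far as the arm can. A call is refused whole if a number of a shift passes 41.7 or a number of a turn 0.125, either way. A call with a gripper value outside its range is refused whole. The fingers move at their own pace and stop on an object; "force" is the grip in N (left out, the last holds). Time passes only in rows, so rows that do not move let the fingers close. It gives the time, the measured TCP pose, the force and the opening at its end, in the units of the state.
- r.get_obs(): the state, without advancing time (a new reading comes with each control period).
- cams.capture(name): name is "scene" or "top" or "wrist"; returns a dict with "img" (400x640x3 uint8, red, green, blue), "range_z" (400x640 float32, m along the optical axis (not along the pixel's ray), 0 where there is no reading), "fx", "fy", "cx", "cy" (pixels), "rvec" (rotation vector, rad) and "tvec" (3), from world to camera coordinates, as OpenCV has them. Camera axes: x right, y down, z forward; pixel columns grow to the right and rows downward; lengths in m; the calibration is good to about 2 mm. A picture is of the moment at which its call begins.
- r.finish_job(): hands the job in, once; it reports no verdict.
Trained networks look in a picture, given as the dict that the camera call returned (one of the last four; its "shot" number tells which), for a name from the list of things; names that differ only in an ending like _2 or _b are one class to them, and where a whole thing is asked for, a point or a joint stands for the part that bears it (a point fixed in the world has none). Each returns a list of dicts, best first, with "conf" (0 to 1); they miss things now and then, are a little off and sometimes report something else, mostly with a low value. They report only what shows in the picture. A call takes as long as a camera call. They do not tell look-alikes from the thing itself.
- models.masks_of(picture, label): "mask" (400x640 bool, what is visible of it) and "xy" ([column, row] in pixels, amid what is visible of it).
The state is a dict: "clock": time; "joints": joint angles; "dq": joint speeds; "joint_efforts": joint torques, N m; "tool_pos": TCP position; "tool_rot": TCP orientation; "wrist_force": force on the tool from outside, world axes, zero at the start; "wrist_torque": the same for the moment, N m; "opening": finger opening in m.
Only numpy, scipy, OpenCV 4.12 (cv2) and the standard library are available. Lean on these libraries where they do the work, as an engineer would, in place of code of your own. Each camera call takes 0.05 s, during which the arm holds its last target. There are 200 camera calls.

## Working session

There is one attempt and no reset: what is moved stays moved. The work goes in short steps, Python scripts to look and compute and a tool call to move; the robot and the scene stay as the last step left them, time stands still between calls to the robot, and variables do not carry over. Pictures are saved under pics/ and viewed, about 8 in all and at most 12, crops included, and the job is handed in when it is done.

Besides the shell and the picture viewer there is one more tool, called as name(argument=value, ...) on one line, values as JSON. step_arm: Moves the arm, as the interface text tells. Its arguments: {"type":"object","properties":{"deltas":{"type":"array","items":{"type":"array"}},"force":{"type":"number"}},"required":["deltas"]}

```bash
ls; mkdir -p pics
cat > h.py <<'E'
import numpy as np, cv2
from station import r, cams, models
def cap(n):
    return cams.capture(n)
def save(p,n): cv2.imwrite('pics/'+n+'.png',cv2.cvtColor(p['img'],cv2.COLOR_RGB2BGR))
def world(p,mask=None,uv=None):
    R=cv2.Rodrigues(np.array(p['rvec'],float))[0]; t=np.array(p['tvec'],float).ravel()
    if mask is not None: v,u=np.nonzero(mask&(p['range_z']>0))
    else: u,v=np.array(uv).T
    z=p['range_z'][v,u]
    c=np.stack([(u-p['cx'])/p['fx']*z,(v-p['cy'])/p['fy']*z,z],1)
    return (c-t)@R
def proj(p,P):
    P=np.atleast_2d(np.array(P,float))
    K=np.array([[p['fx'],0,p['cx']],[0,p['fy'],p['cy']],[0,0,1]])
    return cv2.projectPoints(P,np.array(p['rvec'],float),np.array(p['tvec'],float),K,None)[0][:,0]
E
python3 - <<'E'
from h import *
o=r.get_obs(); print({k:np.round(v,3) for k,v in o.items()}, r.tip_reach)
ims=[]
for n in ['scene','top']:
    p=cap(n); save(p,n+'0'); ims.append(p['img'])
    for l in ['stage','carrier','thumb_plate','jaw','oil','slidebox','objective']:
        for d in models.masks_of(p,l)[:4]:
            w=world(p,d['mask']); 
            print(n,l,round(d['conf'],2),np.round(d['xy']),d['mask'].sum(),np.round(np.median(w,0),3) if len(w) else '')
E
```

```text
pics
{'clock': np.float64(0.0), 'joints': array([-1.311,  0.159,  1.598, -0.   ,  1.386, -0.21 ]), 'dq': array([ 0.001,  0.   ,  0.   ,  0.   , -0.002,  0.003]), 'joint_efforts': array([ 1.0000e-03, -3.9600e+01, -3.3143e+01, -0.0000e+00,  9.0000e-03,
       -0.0000e+00]), 'tool_pos': array([ 0.26 , -0.512,  0.247]), 'tool_rot': array([[ 0.453, -0.   ,  0.892],
       [-0.892,  0.002,  0.453],
       [-0.002, -1.   ,  0.   ]]), 'wrist_force': array([-0.006,  0.169,  0.352]), 'wrist_torque': array([ 0.022, -0.02 , -0.035]), 'opening': np.float64(0.086)} 0.017
scene stage 0.68 [339. 221.] 6434 [0.619 0.076 0.013]
scene carrier 0.94 [298. 139.] 1033 [ 0.557 -0.149  0.008]
scene carrier 0.69 [328. 194.] 1656 [0.596 0.021 0.02 ]
scene thumb_plate 0.92 [369. 207.] 1561 [0.558 0.074 0.028]
scene jaw 0.59 [371. 207.] 1615 [0.558 0.073 0.028]
scene jaw 0.26 [408. 248.] 410 [0.554 0.186 0.029]
scene slidebox 0.55 [272. 283.] 4081 [0.765 0.119 0.036]
scene slidebox 0.38 [341. 223.] 6564 [0.618 0.076 0.013]
scene objective 0.63 [407. 252.] 383 [0.554 0.186 0.03 ]
top stage 0.6 [313. 222.] 5158 [0.597 0.061 0.012]
top carrier 0.84 [412. 241.] 1188 [ 0.552 -0.156  0.007]
top carrier 0.71 [334. 222.] 1216 [0.592 0.017 0.019]
top thumb_plate 0.93 [310. 244.] 1234 [0.548 0.072 0.027]
top jaw 0.58 [304. 244.] 1130 [0.546 0.072 0.027]
top oil 0.42 [376. 190.] 170 [ 0.659 -0.073  0.039]
top slidebox 0.73 [286. 145.] 1945 [0.758 0.108 0.035]
top objective 0.69 [260. 246.] 157 [0.546 0.176 0.041]
```

View pictures.

Run:
```python
import cv2,numpy as np
a=cv2.imread('pics/scene0.png')[100:330,200:480]; b=cv2.imread('pics/top0.png')[110:300,220:460]
f=lambda i:cv2.resize(i,(800,int(800*i.shape[0]/i.shape[1])),interpolation=cv2.INTER_CUBIC)
x=np.vstack([cv2.resize(f(a),(490,402)),cv2.resize(f(b),(490,388))]) 
cv2.imwrite('pics/s0c.png',cv2.resize(f(a),(700,575))); cv2.imwrite('pics/t0c.png',cv2.resize(f(b),(750,594)))
```

```text
(no output)
```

View pics/s0c.png

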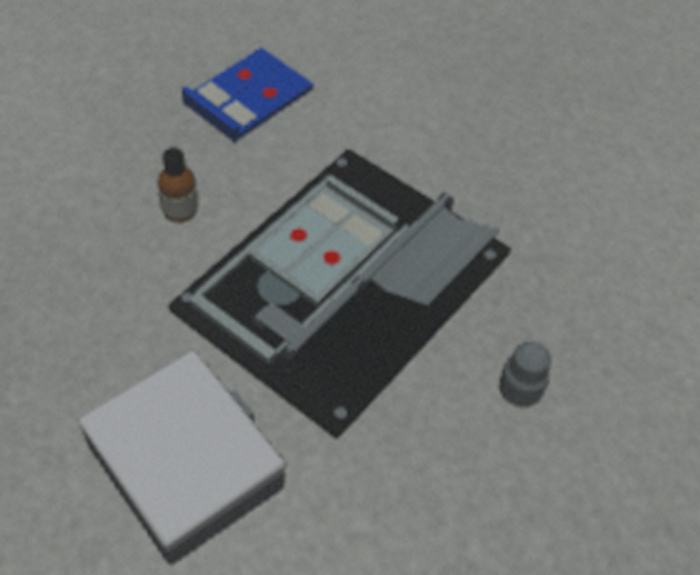

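View pics/t0c.png

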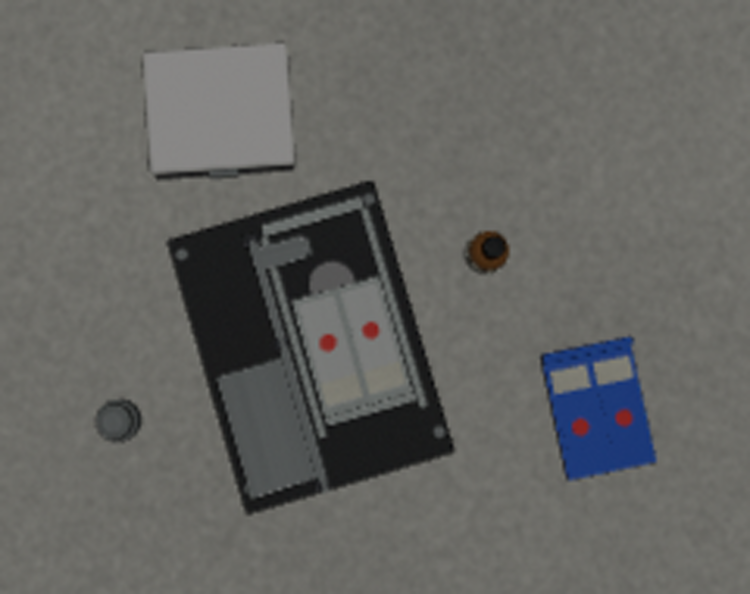

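The intended carrier is the silver/aluminium one in the channel (scene px 328,194; top px 334,222). The blue one at scene 298,139 / top 412,241 lies on the bench outside the stage and is the look-alike. The crops show this clearly: the glass slides and aluminium body sit in the channel, with the rear lip facing the robot and the thumb plate at top px ~310,244.

Run:
```python
from h import *
for n in ['top','scene']:
    p=cap(n)
    H,W=p['range_z'].shape
    w=world(p,np.ones((H,W),bool))
    img=p['img'][p['range_z']>0].astype(int)
    best=lambda l:[d for d in models.masks_of(p,l)]
    st=best('stage')[0]['mask']
    th=best('thumb_plate')[0]['mask']
    ca=[d for d in best('carrier') if d['mask'].sum() and abs(np.median(world(p,d['mask']),0)[1]-.02)<.04][0]['mask']
    m=cv2.morphologyEx((st|th|ca).astype(np.uint8),cv2.MORPH_OPEN,np.ones((3,3)))>0
    # intersect pixel rays with plane z=.012 for the stage outline
    R=cv2.Rodrigues(np.array(p['rvec'],float))[0]; t=np.array(p['tvec'],float).ravel(); C=-R.T@t
    def pl(mask,z):
        v,u=np.nonzero(mask); d=np.stack([(u-p['cx'])/p['fx'],(v-p['cy'])/p['fy'],np.ones(len(u))],1)@R
        return (C+d*((z-C[2])/d[:,2])[:,None])[:,:2]
    for l,mm,z in [('stage',m,.012),('carrier',ca,.02),('thumb',th,.030)]:
        (c,s,a)=cv2.minAreaRect((pl(mm,z)*1000).astype(np.float32)); print(n,l,np.round(c,1),np.round(s,1),round(a,2))
    w=world(p,th); A=np.c_[w[:,:2],np.ones(len(w))]; print('thumb z fit',np.linalg.lstsq(A,w[:,2],rcond=None)[0], np.median(w,0), 'cam',C)
```

```text
top stage [595.3  45.8] [201.1 151.2] 16.24
top carrier [592.9  16.4] [90.6 64.2] 15.7
top thumb [581.7  75. ] [173.3  68.4] 3.52
thumb z fit [-0.01630255  0.16943538  0.02409911] [0.54945553 0.07195197 0.02676145] cam [0.57873365 0.05489268 0.99257267]
scene stage [593.5  48.3] [215.8 156.6] 16.48
scene carrier [593.5  18. ] [100.6  70.6] 16.56
scene thumb [585.  78.] [181.7  63.7] 3.75
thumb z fit [-0.01898784  0.17416012  0.02603334] [0.55955815 0.07436534 0.02796724] cam [0.86088747 0.37487602 0.57380655]
```

step_arm(deltas=[[[-24, 0, 31], 0, 0.76], [[-24, 0, 31], 0, 0.76], [[-24, 0, 31], 0, 0.76], [[-24, 0, 31], 0, 0.76], [[-24, 0, 31], 0, 0.76]])

```text
clock: 1.62
tool_pos: [0.3435, -0.3361, 0.2472]
tool_rot: [[0.442, -0.001, 0.897], [-0.897, -0.003, 0.442], [0.002, -1.0, -0.002]]
wrist_force: [0.7, -0.0, 0.4]
opening: 0.0652
```

step_arm(deltas=[[[-24, 0, 31], 0, 0.76], [[-24, 0, 31], 0, 0.76], [[-24, 0, 31], 0, 0.76], [[-24, 0, 31], 0, 0.76], [[-24, 0, 31], 0, 0.76]])

```text
clock: 2.03
tool_pos: [0.4319, -0.1512, 0.2476]
tool_rot: [[0.439, 0.003, 0.898], [-0.898, -0.005, 0.439], [0.006, -1.0, 0.0]]
wrist_force: [0.1, -0.4, 0.2]
opening: 0.0647
```

step_arm(deltas=[[[-26, 0, 32], 0, 0.76], [[-26, 0, 32], 0, 0.76], [[-26, 0, 32], 0, 0.76], [[-26, 0, 32], 0, 0.76], [[-20, 0, 25], 0, 0.76]])

```text
clock: 2.45
tool_pos: [0.5151, 0.0327, 0.2485]
tool_rot: [[0.44, 0.007, 0.898], [-0.898, -0.007, 0.44], [0.009, -1.0, 0.004]]
wrist_force: [1.0, -0.6, 0.4]
opening: 0.0646
```

step_arm(deltas=[[[0, 10, 0], 0.1, 0.76], [[0, 20, 0], 0.08, 0.76], [[0, 20, 0], 0, 0.76], [[0, 10, 0], 0, 0.76]])

```text
clock: 2.78
tool_pos: [0.5204, 0.0406, 0.1907]
tool_rot: [[0.276, 0.017, 0.961], [-0.961, -0.006, 0.276], [0.01, -1.0, 0.015]]
wrist_force: [1.2, -0.0, 0.1]
opening: 0.0649
```

```bash
cat >> h.py <<'E'
O=np.array([.5953,.0458]); YAW=np.radians(16.24)
def report(O=O,YAW=YAW):
    o=r.get_obs(); ex=np.array([np.cos(YAW),np.sin(YAW)]); ey=np.array([-ex[1],ex[0]])
    d=o['tool_pos'][:2]-O; z=o['tool_rot'][:,2]
    print('stage xy mm',np.round([d@ex*1e3,d@ey*1e3],1),'z',round(o['tool_pos'][2]*1e3,1),'toolz yaw err',round(np.arctan2(z[1],z[0])-YAW,4),'F',np.round(o['wrist_force'],1),'T',np.round(o['wrist_torque'],2),'open',o['opening'],'t',o['clock'],'reach',r.tip_reach)
E
python3 - <<'E'
from h import *
report()
p=cap('wrist'); save(p,'w1'); q=cap('top'); save(q,'t1')
w=world(p,np.ones((400,640),bool)); 
ex=np.array([np.cos(YAW),np.sin(YAW)]); ey=np.array([-ex[1],ex[0]])
S=np.c_[(w[:,:2]-O)@ex,(w[:,:2]-O)@ey,w[:,2]]*1e3
# height map in stage frame
g=np.zeros((360,440),np.float32)
i=((S[:,1]+90)*2).astype(int); j=((S[:,0]+110)*2).astype(int)
ok=(i>=0)&(i<360)&(j>=0)&(j<440)&(S[:,2]<60)
np.maximum.at(g,(i[ok],j[ok]),S[ok,2])
g=cv2.dilate(g,np.ones((3,3)))
h=cv2.applyColorMap(np.clip(g*6,0,255).astype(np.uint8),cv2.COLORMAP_JET)
h=cv2.resize(h[::-1],(528,432))
for k in range(-100,101,20):
    x=int((k+110)*2*1.2); cv2.line(h,(x,0),(x,8),(255,255,255),1); cv2.putText(h,str(k),(x,20),0,.35,(255,255,255))
    y=int(432-(k+90)*2*1.2); cv2.putText(h,str(k),(0,y),0,.35,(255,255,255))
cv2.imwrite('pics/h1.png',h)
for l in ['carrier','thumb_plate','jaw']:
    for d in models.masks_of(p,l)[:3]:
        w=world(p,d['mask']); w=w[w[:,2]<.06]
        if len(w)<20: continue
        s=np.c_[(w[:,:2]-O)@ex,(w[:,:2]-O)@ey,w[:,2]]*1e3
        print(l,round(d['conf'],2),d['xy'],np.round(np.percentile(s,[1,50,99],axis=0),1).tolist())
E
```

```text
stage xy mm [-73.3  16. ] z 190.7 toolz yaw err -0.0041 F [ 1.2 -0.   0.1] T [ 0.03  0.04 -0.03] open 0.06491634143731755 t 2.7833 reach 0.017
carrier 0.92 [371.5, 103.8] [[-50.7, -59.4, 18.3], [-4.7, -28.1, 20.3], [36.7, 3.5, 28.8]]
carrier 0.56 [531.7, 196.2] [[-138.4, -215.2, 0.8], [-90.7, -180.2, 8.1], [-48.6, -148.4, 16.8]]
thumb_plate 0.84 [294.3, 135.2] [[-83.6, -13.3, 22.5], [-30.6, 36.5, 28.2], [68.9, 66.3, 37.4]]
jaw 0.67 [294.9, 138.0] [[-83.6, -14.0, 22.5], [-30.2, 36.3, 28.2], [69.0, 66.5, 37.4]]
```

View pics/w1.png

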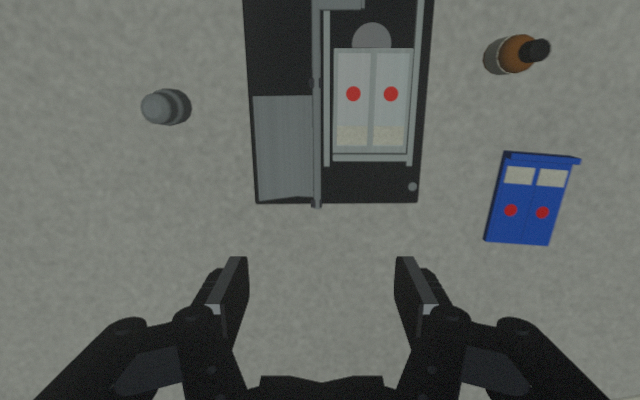

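View pics/h1.png

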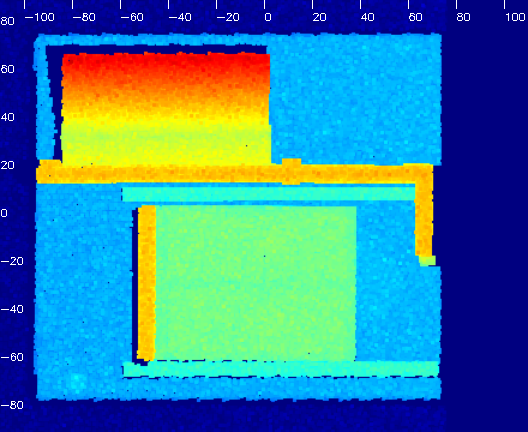

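The wrist view and height map agree: the carrier's rear face is at stage x≈-53 (lip ~28 mm high), the plate spans -84..+2 (≈22–37 mm high), the rod is at y≈17, and the jaw arm is at x≈63–70. Home is therefore at x≈41, so the push is about 48 mm. I'll descend behind the lip.

step_arm(deltas=[[[5, 25, 0], 0, 0.76], [[0, 35, 0], 0, 0.76], [[0, 35, 0], 0, 0.76], [[0, 20, 0], 0, 0.76], [[0, 0, 0], 0, 0.76]])

```text
clock: 3.45
tool_pos: [0.5353, 0.0306, 0.0864]
tool_rot: [[0.272, 0.044, 0.961], [-0.962, -0.01, 0.273], [0.022, -0.999, 0.039]]
wrist_force: [0.1, -0.4, -0.2]
opening: 0.0648
```

Run:
```python
from h import *
report()
q=cap('scene'); save(q,'s2')
c=cv2.imread('pics/s2.png')[90:300,250:490]; cv2.imwrite('pics/s2c.png',cv2.resize(c,(680,595),interpolation=cv2.INTER_CUBIC))
```

```text
stage xy mm [-61.8   2.2] z 86.4 toolz yaw err -0.0067 F [ 0.1 -0.4 -0.2] T [0.02 0.02 0.01] open 0.0648210861997505 t 3.45 reach 0.017
```

View pics/s2c.png

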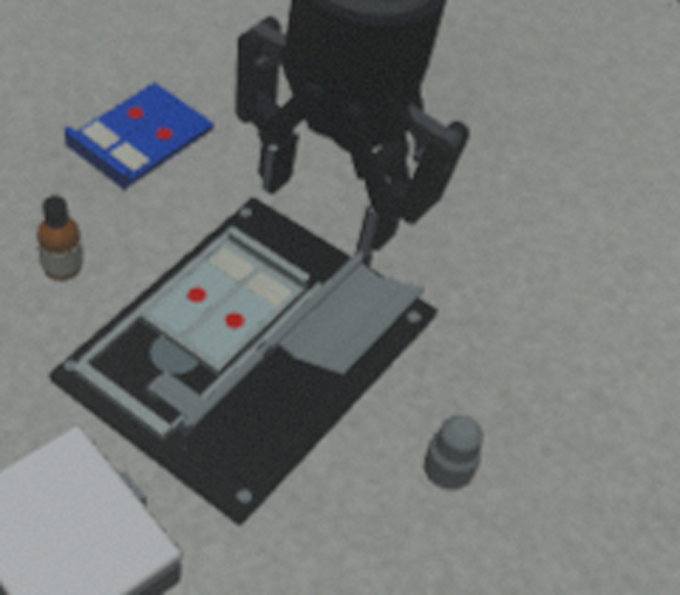

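step_arm(deltas=[[[-5, 0, -6], 0, 0.76], [[-4, 0, -5], 0, 0.76], [[0, 6, 0], 0, 0.76], [[0, 6, -1], 0, 0.76], [[0, 0, 0], 0, 0.76]])

```text
clock: 3.92
tool_pos: [0.5272, 0.0353, 0.0836]
tool_rot: [[0.272, 0.06, 0.96], [-0.962, -0.013, 0.273], [0.029, -0.998, 0.055]]
wrist_force: [-0.3, -0.2, -0.3]
opening: 0.0649
```

```bash
python3 -c "
from h import *
report(); print(np.round(r.get_obs()['tool_rot'],3))"
```

```text
stage xy mm [-68.3   8.9] z 83.6 toolz yaw err -0.0063 F [-0.3 -0.2 -0.3] T [0.07 0.09 0.01] open 0.06492668973287384 t 3.9167 reach 0.017
[[ 0.272  0.06   0.96 ]
 [-0.962 -0.013  0.273]
 [ 0.029 -0.998  0.055]]
```

step_arm(deltas=[[[0, 0, 0], 0, 0.76], [[0, 0, 0], 0, 0.76], [[0, 0, 0], 0, 0.76]])

```text
clock: 4.17
tool_pos: [0.528, 0.0352, 0.0847]
tool_rot: [[0.272, 0.063, 0.96], [-0.962, -0.013, 0.273], [0.03, -0.998, 0.057]]
wrist_force: [-0.7, 0.4, -0.1]
opening: 0.0648
```

step_arm(deltas=[[[0, 15, 0], 0, 0.76], [[0, 0, 0], 0, 0.76]])

```text
clock: 4.33
tool_pos: [0.5298, 0.0349, 0.0703]
tool_rot: [[0.272, 0.064, 0.96], [-0.962, -0.014, 0.273], [0.031, -0.998, 0.058]]
wrist_force: [-0.6, -0.1, -1.2]
opening: 0.0648
```

step_arm(deltas=[[[-2, 0, -5], 0, 0.76], [[-2, 1, -5], 0, 0.76], [[0, 0, 0], 0, 0.76]])

```text
clock: 4.58
tool_pos: [0.5188, 0.0359, 0.0693]
tool_rot: [[0.272, 0.065, 0.96], [-0.962, -0.014, 0.273], [0.031, -0.998, 0.058]]
wrist_force: [-0.3, 0.4, 0.8]
opening: 0.0648
```

```bash
python3 -c "
from h import *
report(); print(np.round(r.get_obs()['tool_rot'],3))"
```

```text
stage xy mm [-76.2  11.9] z 69.3 toolz yaw err -0.006 F [-0.3  0.4  0.8] T [ 0.05  0.02 -0.02] open 0.06484302079427029 t 4.5833 reach 0.017
[[ 0.272  0.065  0.96 ]
 [-0.962 -0.014  0.273]
 [ 0.031 -0.998  0.058]]
```

step_arm(deltas=[[[0, 8, -1], 0, 0.76], [[0, 8, 0], 0, 0.76], [[0, 4, 0], 0, 0.76], [[0, 0, 0], 0, 0.76]])

```text
clock: 4.92
tool_pos: [0.5193, 0.0353, 0.0485]
tool_rot: [[0.272, 0.067, 0.96], [-0.962, -0.014, 0.273], [0.032, -0.998, 0.06]]
wrist_force: [-0.8, -0.1, -0.4]
opening: 0.0647
```

step_arm(deltas=[[[0, 3, 0], 0, 0.76], [[0, 3, 0], 0, 0.76], [[0, 0, 0], 0, 0.76]])

```text
clock: 5.17
tool_pos: [0.52, 0.0352, 0.0416]
tool_rot: [[0.272, 0.066, 0.96], [-0.962, -0.014, 0.273], [0.031, -0.998, 0.06]]
wrist_force: [-0.2, -0.5, 1.8]
opening: 0.065
```

```bash
python3 -c "
from h import *
report()
q=cap('scene'); save(q,'s3')
c=cv2.imread('pics/s3.png')[130:280,280:450]; cv2.imwrite('pics/s3c.png',cv2.resize(c,(680,600),interpolation=cv2.INTER_CUBIC))"
```

```text
stage xy mm [-75.3  10.9] z 41.6 toolz yaw err -0.0062 F [-0.2 -0.5  1.8] T [0.04 0.01 0.01] open 0.06500102331818512 t 5.1667 reach 0.017
```

View pics/s3c.png

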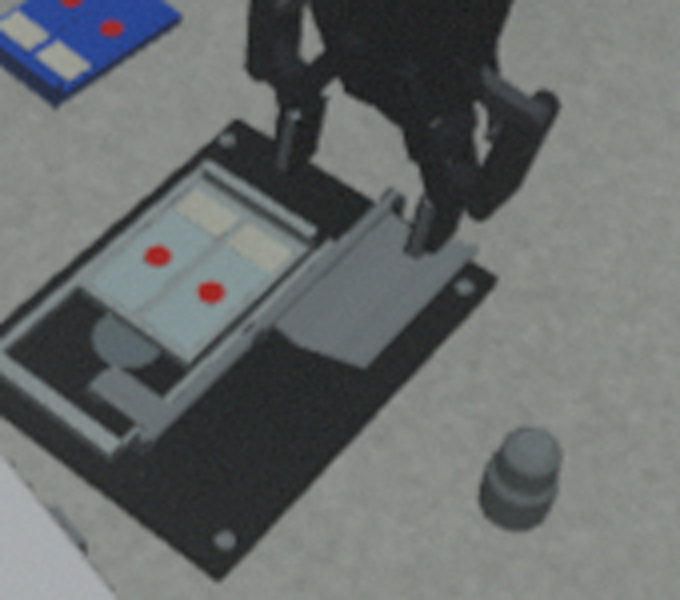

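step_arm(deltas=[[[0, 3, 0], 0, 0.76], [[0, 3, -1], 0, 0.76], [[0, 1, 0], 0, 0.76], [[0, 0, 0], 0, 0.76]])

```text
clock: 5.55
tool_pos: [0.5208, 0.0348, 0.0356]
tool_rot: [[0.272, 0.069, 0.96], [-0.962, -0.014, 0.273], [0.032, -0.998, 0.063]]
wrist_force: [-1.3, -0.5, 3.9]
opening: 0.0652
```

```bash
cat > clip.py <<'E'
from h import *
ex=np.array([np.cos(YAW),np.sin(YAW)]); ey=np.array([-ex[1],ex[0]])
def clip(n):
    report(); q=cap(n)
    w=world(q,np.ones((400,640),bool)); S=np.c_[(w[:,:2]-O)@ex,(w[:,:2]-O)@ey,w[:,2]]*1e3
    def box(x0,x1,y0,y1): 
        a=S[(S[:,0]>x0)&(S[:,0]<x1)&(S[:,1]>y0)&(S[:,1]<y1)&(S[:,2]<60)]; return a
    t=box(-25,-3,36,64) if n!='late' else box(-80,-50,36,64)
    print(n,'plate slope',np.round(np.polyfit(t[:,1],t[:,2],1),3),len(t))
    j=box(60,80,-20,8); j=j[j[:,2]>20]; print('jaw arm slope',np.round(np.polyfit(j[:,1],j[:,2],1),3) if len(j)>5 else 0,len(j),np.round(np.percentile(j[:,2],[5,50,95]),1) if len(j) else '')
    return q
E
python3 -c "
from clip import *
clip('top'); clip('scene')"
```

```text
stage xy mm [-74.6  10.3] z 35.6 toolz yaw err -0.0061 F [-1.3 -0.5  3.9] T [0.14 0.19 0.03] open 0.06517366507767464 t 5.55 reach 0.017
top plate slope [ 0.215 12.138] 133
jaw arm slope [1.4000e-02 3.0481e+01] 91 [26.6 30.6 33.3]
stage xy mm [-74.6  10.3] z 35.7 toolz yaw err -0.0061 F [-0.7 -1.1  2.9] T [0.16 0.14 0.  ] open 0.06510286673048929 t 5.6 reach 0.017
scene plate slope [ 0.125 16.261] 178
jaw arm slope [1.7000e-02 3.1542e+01] 135 [27.3 31.9 34.1]
```

step_arm(deltas=[[[0, 3, 0], 0, 0.76], [[0, 1, 0], 0, 0.76], [[0, 0, 0], 0, 0.76]])

```text
clock: 5.9
tool_pos: [0.5213, 0.0345, 0.0319]
tool_rot: [[0.272, 0.069, 0.96], [-0.962, -0.014, 0.274], [0.033, -0.998, 0.063]]
wrist_force: [-1.5, -0.6, 3.9]
opening: 0.065
```

```bash
python3 -c "
from clip import *
clip('top'); q=clip('scene'); save(q,'s4')
c=cv2.imread('pics/s4.png')[130:280,280:450]; cv2.imwrite('pics/s4c.png',cv2.resize(c,(680,600),interpolation=cv2.INTER_CUBIC))"
```

```text
stage xy mm [-74.3   9.8] z 31.9 toolz yaw err -0.0055 F [-1.5 -0.6  3.9] T [0.12 0.2  0.04] open 0.06502883693338263 t 5.9 reach 0.017
top plate slope [ 0.084 15.019] 131
jaw arm slope [-0.152 32.223] 93 [27.  33.4 38. ]
stage xy mm [-74.2   9.8] z 32.0 toolz yaw err -0.0056 F [-0.8  0.1  4.4] T [0.09 0.29 0.06] open 0.064684343267595 t 5.95 reach 0.017
scene plate slope [ 0.106 14.96 ] 172
jaw arm slope [-0.075 34.123] 141 [30.1 34.8 37.9]
```

View pics/s4c.png

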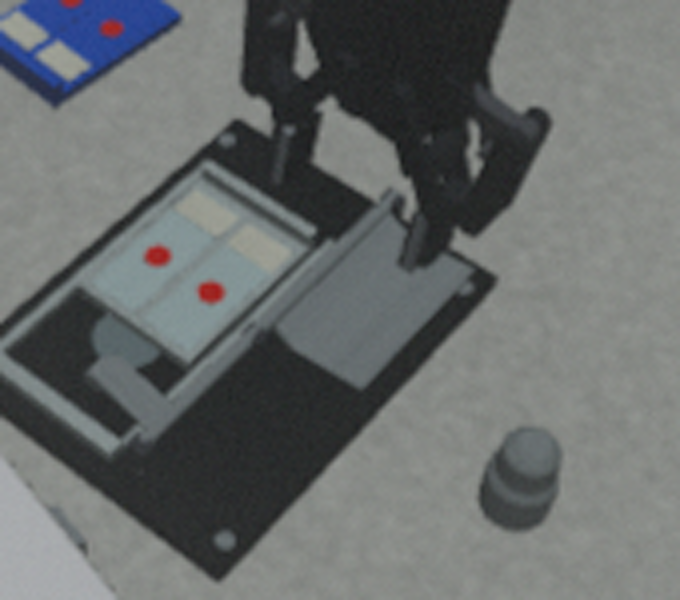

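The clip angle is now ~0.31 rad (plate near level) and the jaw has visibly lifted. Both fingertips are placed, so I'll start the push and hold the height.

step_arm(deltas=[[[0, 1.5, 5], 0, 0.76], [[0, 0.8, 5], 0, 0.76], [[0, 0.6, 5], 0, 0.76], [[0, 0.6, 5], 0, 0.76]])

```text
clock: 6.33
tool_pos: [0.5393, 0.0398, 0.0289]
tool_rot: [[0.273, 0.063, 0.96], [-0.961, -0.015, 0.275], [0.032, -0.998, 0.056]]
wrist_force: [-4.4, -1.2, 6.3]
opening: 0.0645
```

```bash
python3 -c "
from clip import *
clip('top'); q=clip('scene')"
```

```text
stage xy mm [-55.4   9.9] z 28.9 toolz yaw err -0.0049 F [-4.4 -1.2  6.3] T [-0.14  0.87  0.11] open 0.06454097569541135 t 6.3333 reach 0.017
top plate slope [1.5000e-02 1.5281e+01] 99
jaw arm slope [-0.185 34.896] 88 [31.4 35.5 40.5]
stage xy mm [-54.5   9.8] z 29.1 toolz yaw err -0.0051 F [-2.7 -0.1  5.2] T [0.16 0.58 0.1 ] open 0.06494923654972937 t 6.3833 reach 0.017
scene plate slope [-5.0000e-03  1.7738e+01] 166
jaw arm slope [-0.117 36.157] 144 [31.4 36.8 40.8]
```

step_arm(deltas=[[[0, 0, 6], 0, 0.76], [[0, 0.2, 6], 0, 0.76], [[0, 0.2, 6], 0, 0.76]])

```text
clock: 6.68
tool_pos: [0.5562, 0.0453, 0.0287]
tool_rot: [[0.274, 0.058, 0.96], [-0.961, -0.015, 0.275], [0.031, -0.998, 0.051]]
wrist_force: [-4.0, -1.8, 6.6]
opening: 0.0649
```

```bash
python3 -c "
from clip import *
clip('top'); q=clip('scene')
for d in models.masks_of(q,'carrier')[:2]: 
    w=world(q,d['mask']); print(round(d['conf'],2),np.round(np.percentile((w[:,:2]-O)@ex*1e3,[2,50,98]),1))"
```

```text
stage xy mm [-37.7  10.5] z 28.7 toolz yaw err -0.0044 F [-4.  -1.8  6.6] T [-0.06  0.88  0.05] open 0.06488604218085602 t 6.6833 reach 0.017Traceback (most recent call last):
  File "<string>", line 3, in <module>
    clip('top'); q=clip('scene')
    ~~~~^^^^^^^
  File "clip.py", line 9, in clip
    print(n,'plate slope',np.round(np.polyfit(t[:,1],t[:,2],1),3),len(t))
                                   ~~~~~~~~~~^^^^^^^^^^^^^^^^^
    raise TypeError("expected non-empty vector for x")
TypeError: expected non-empty vector for x
```

step_arm(deltas=[[[0, 0, 6], 0, 0.76], [[0, 0, 6], 0, 0.76], [[0, 0.2, 5], 0, 0.76]])

```text
clock: 6.98
tool_pos: [0.5727, 0.0506, 0.0286]
tool_rot: [[0.275, 0.053, 0.96], [-0.961, -0.015, 0.276], [0.029, -0.998, 0.047]]
wrist_force: [-3.8, -1.1, 7.3]
opening: 0.0653
```

```bash
python3 -c "
from clip import *
q=clip('scene'); save(q,'s5')
for d in models.masks_of(q,'carrier')[:2]: 
    w=world(q,d['mask']); print(round(d['conf'],2),np.round(np.percentile((w[:,:2]-O)@ex*1e3,[2,50,98]),1))
c=cv2.imread('pics/s5.png')[130:280,280:450]; cv2.imwrite('pics/s5c.png',cv2.resize(c,(680,600),interpolation=cv2.INTER_CUBIC))"
```

```text
stage xy mm [-20.3  10.9] z 28.6 toolz yaw err -0.0037 F [-3.8 -1.1  7.3] T [-0.09  0.78  0.03] open 0.06529209685379045 t 6.9833 reach 0.017
scene plate slope [ 0.231 16.584] 254
jaw arm slope [ 0.158 34.784] 171 [20.5 36.3 40.7]
0.96 [-139.2  -91.6  -50.4]
0.8 [-5.8 33.5 80.8]
```

View pics/s5c.png

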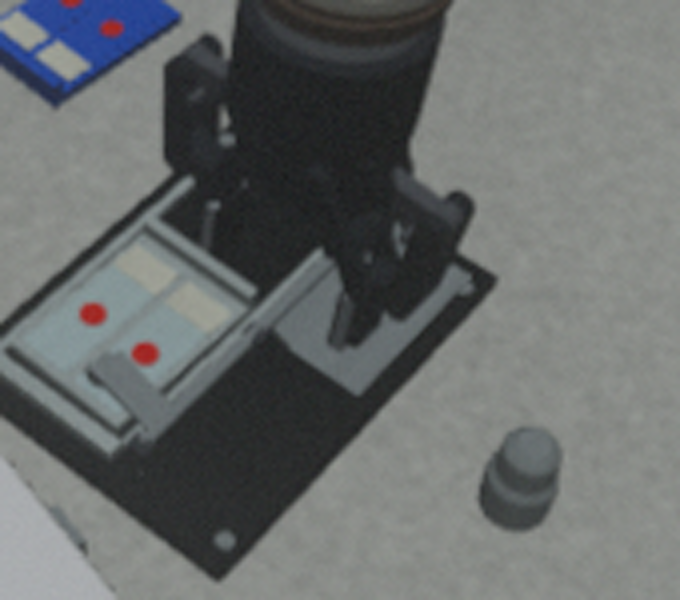

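The carrier has passed under the raised jaw, with a thin dark gap left to the end stop. I'll finish with small steps and watch the force.

step_arm(deltas=[[[0, 0.1, 3], 0, 0.76], [[0, 0.1, 3], 0, 0.76]])

```text
clock: 7.25
tool_pos: [0.5764, 0.0518, 0.028]
tool_rot: [[0.275, 0.045, 0.96], [-0.961, -0.017, 0.276], [0.029, -0.999, 0.038]]
wrist_force: [-19.6, -9.9, 17.4]
opening: 0.065
```

step_arm(deltas=[[[0, 0.1, 2.5], 0, 0.76], [[0, 0.1, 2.5], 0, 0.76]])

```text
clock: 7.42
tool_pos: [0.5765, 0.0515, 0.0273]
tool_rot: [[0.275, 0.029, 0.961], [-0.961, -0.02, 0.275], [0.028, -0.999, 0.022]]
wrist_force: [-14.0, -5.0, 15.4]
opening: 0.0649
```

```bash
python3 -c "
from clip import *
q=clip('scene'); save(q,'s6')
w=world(q,np.ones((400,640),bool)); S=np.c_[(w[:,:2]-O)@ex,(w[:,:2]-O)@ey,w[:,2]]*1e3
for y0 in (-55,-35):
    a=S[(S[:,1]>y0)&(S[:,1]<y0+15)&(S[:,0]>60)&(S[:,0]<105)&(S[:,2]<30)]
    print(y0,[(int(x),round(float(np.median(a[abs(a[:,0]-x)<1.5,2])),1),round(float(a[abs(a[:,0]-x)<1.5,2].min()),1)) for x in range(62,104,3) if (abs(a[:,0]-x)<1.5).any()])
c=cv2.imread('pics/s6.png')[170:260,260:370]; cv2.imwrite('pics/s6c.png',cv2.resize(c,(733,600),interpolation=cv2.INTER_CUBIC))"
```

```text
stage xy mm [-16.4  10.8] z 27.3 toolz yaw err -0.0043 F [-14.   -5.   15.4] T [-0.97  2.03 -0.55] open 0.06493156707687255 t 7.4167 reach 0.017
scene plate slope [6.0000e-03 2.8332e+01] 239
jaw arm slope [ 0.199 35.007] 181 [20.3 37.2 42.2]
-55 [(62, 20.2, 18.7), (65, 20.6, 19.3), (68, 20.5, 19.3), (71, 20.2, 18.8), (74, 20.2, 19.1), (77, 20.1, 18.5), (80, 20.2, 18.5), (83, 19.5, 16.5), (86, 19.7, 18.7), (89, 20.5, 18.6), (92, 18.4, 10.9), (95, 12.3, 11.4), (98, 12.4, 11.3), (101, 10.2, -0.6)]
-35 [(62, 20.2, 18.9), (65, 19.6, 19.3), (68, 20.4, 18.5), (71, 20.8, 19.8), (74, 20.6, 19.1), (77, 20.1, 19.1), (80, 20.0, 17.7), (83, 19.9, 18.5), (86, 20.1, 18.9), (89, 20.2, 19.3), (92, 18.2, 12.0), (95, 12.4, 11.2), (98, 12.4, 11.3), (101, 11.2, -0.3)]
```

View pics/s6c.png

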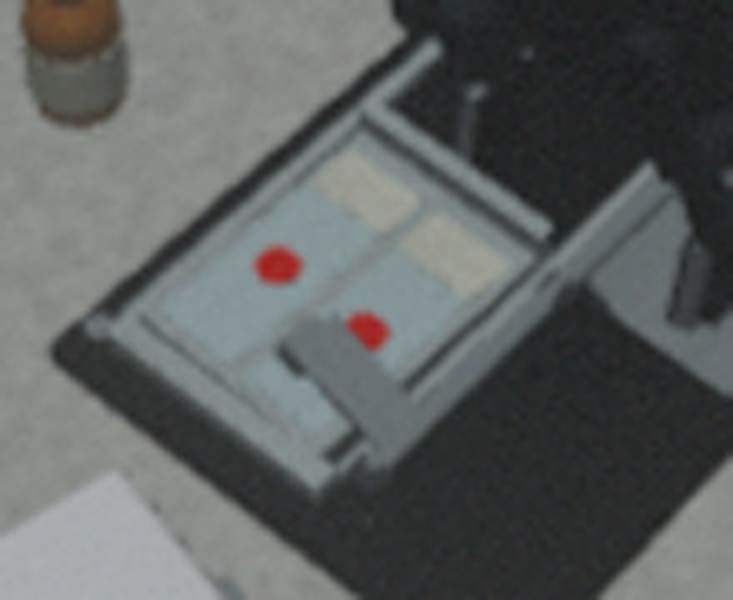

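The carrier is flush: the surface is continuous from carrier to stop, with no gap at px ~(225,400), and the push force rose to ~20 N. I'll back off with the clip still held, then release.

step_arm(deltas=[[[0, -0.5, -4], 0, 0.76], [[0, 0, -4], 0, 0.76], [[0, 0, 0], 0, 0.76]])

```text
clock: 7.72
tool_pos: [0.5731, 0.0499, 0.0297]
tool_rot: [[0.272, 0.036, 0.962], [-0.962, -0.019, 0.273], [0.028, -0.999, 0.03]]
wrist_force: [-3.0, 0.2, 4.1]
opening: 0.0644
```

step_arm(deltas=[[[0, -4, 0], 0, 0.76], [[0, -4, -1], 0, 0.76], [[0, -5, -1], 0, 0.76], [[0, -8, -1], 0, 0.76], [[0, -15, 0], 0, 0.76]])

```text
clock: 8.13
tool_pos: [0.5674, 0.0506, 0.0638]
tool_rot: [[0.272, 0.032, 0.962], [-0.962, -0.018, 0.273], [0.026, -0.999, 0.026]]
wrist_force: [0.3, 0.2, -0.5]
opening: 0.0651
```

step_arm(deltas=[[[0, -25, -5], 0, 0.76], [[0, -25, -10], 0, 0.76], [[0, -25, -20], 0, 0.76], [[0, -25, -20], 0, 0.76], [[0, 0, -20], 0, 0.76]])

```text
clock: 8.55
tool_pos: [0.4927, 0.0315, 0.1698]
tool_rot: [[0.273, 0.038, 0.961], [-0.962, -0.019, 0.274], [0.029, -0.999, 0.031]]
wrist_force: [0.7, -0.0, 0.9]
opening: 0.0652
```

```bash
python3 -c "
from clip import *
q=clip('scene'); save(q,'s7')
p=clip('wrist'); save(p,'w7')
for q in (q,p):
  w=world(q,np.ones((400,640),bool)); S=np.c_[(w[:,:2]-O)@ex,(w[:,:2]-O)@ey,w[:,2]]*1e3
  a=S[(S[:,1]>-50)&(S[:,1]<-30)&(S[:,2]<32)]
  print([(x,round(float(np.median(a[abs(a[:,0]-x)<1,2])),1)) for x in list(range(-16,6,2))+list(range(80,98,2)) if (abs(a[:,0]-x)<1).any()])
c=cv2.imread('pics/s7.png')[140:270,260:440]; cv2.imwrite('pics/s7c.png',cv2.resize(c,(800,578),interpolation=cv2.INTER_CUBIC))"
```

```text
stage xy mm [-102.5   14.9] z 169.8 toolz yaw err -0.0056 F [ 0.7 -0.   0.9] T [-0.01 -0.02  0.01] open 0.06516828143176 t 8.55 reach 0.017
scene plate slope [ 0.131 16.364] 178
jaw arm slope [ 0.115 30.115] 161 [20.4 31.1 34.2]
stage xy mm [-106.8   16. ] z 166.8 toolz yaw err -0.0058 F [ 1.2  0.3 -1.3] T [ 0.03 -0.03  0.06] open 0.06534005572747376 t 8.6 reach 0.017
wrist plate slope [ 0.243 12.789] 1271
jaw arm slope 0 0 
[(-16, 13.1), (-6, 28.2), (-4, 28.6), (-2, 27.8), (0, 23.4), (2, 20.2), (4, 19.9), (80, 20.4), (82, 20.4), (84, 18.0), (86, 20.3), (88, 20.7), (90, 20.3), (92, 17.3), (94, 13.3), (96, 13.5)]
[(-16, 12.3), (-14, 12.4), (-12, 12.2), (-10, 12.5), (-8, 12.4), (-6, 12.5), (-4, 27.2), (-2, 28.4), (0, 28.2), (2, 20.1), (4, 19.7)]
```

View pics/s7c.png

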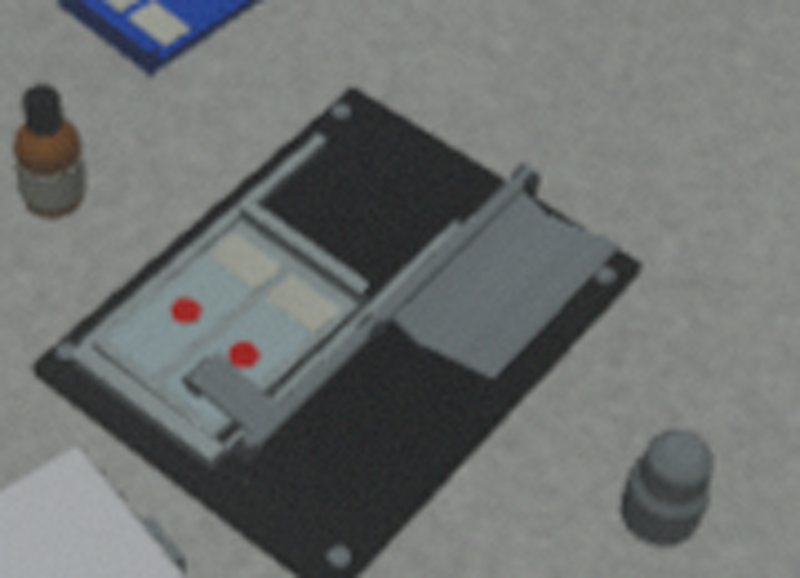

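```bash
python3 -c "
import cv2,numpy as np
for n in ('s6','s7'):
    i=cv2.imread('pics/%s.png'%n).astype(int)[180:250,270:350]
    m=((i[...,2]-i[...,1])>50).astype(np.uint8); w=np.clip(i[...,2]-i[...,1]-20,0,None)
    k,l,s,c=cv2.connectedComponentsWithStats(m)
    print(n,[(int(s[j][4]),np.round([(w*(l==j)*np.arange(80)).sum()/(w*(l==j)).sum(),(w*(l==j)*np.arange(70)[:,None]).sum()/(w*(l==j)).sum()],2).tolist()) for j in range(1,k) if s[j][4]>5])
    g=cv2.cvtColor(cv2.imread('pics/%s.png'%n),cv2.COLOR_BGR2GRAY)
    from h import *
"
python3 - <<'E'
from h import *
import cv2
# gray profile along stage x at y=-45,-38 (z=.0195), across the carrier/stop joint
q=cap('scene'); ex=np.array([np.cos(YAW),np.sin(YAW)]); ey=np.array([-ex[1],ex[0]])
xs=np.arange(72,100,1.)
for n in ('s5','s6','s7'):
    g=cv2.GaussianBlur(cv2.imread('pics/%s.png'%n,0),(0,0),.5).astype(np.float32)
    acc=0
    for y in range(-56,-30,2):
        P=np.c_[[np.r_[O+ex*x/1e3+ey*y/1e3,.0198] for x in xs]]; uv=proj(q,P).astype(np.float32)
        acc=acc+cv2.remap(g,uv[:,0].copy(),uv[:,1].copy(),cv2.INTER_LINEAR).ravel()
    print(n,np.round(acc/13).astype(int).tolist())
E
```

```text
s6 [(28, [31.22, 29.38]), (23, [44.85, 39.0])]
s7 [(27, [31.28, 29.31]), (30, [44.37, 39.25])]
s5 [144, 142, 140, 137, 134, 131, 123, 111, 94, 79, 69, 69, 80, 100, 118, 129, 133, 133, 131, 126, 114, 97, 80, 68, 59, 53, 50, 50]
s6 [144, 144, 144, 144, 144, 142, 140, 137, 134, 132, 127, 120, 115, 117, 125, 131, 134, 134, 132, 126, 114, 97, 81, 68, 59, 53, 50, 49]
s7 [140, 140, 140, 139, 139, 137, 135, 132, 130, 126, 121, 113, 108, 111, 120, 127, 129, 129, 127, 121, 110, 94, 78, 66, 57, 51, 49, 48]
```

```bash
python3 -c "
from h import *
report(); print(r.finish_job())"
```

```text
stage xy mm [-105.3   16.2] z 164.6 toolz yaw err -0.007 F [ 0.4 -0.3  0.1] T [ 0.02 -0.04 -0.  ] open 0.06462893469212899 t 8.7 reach 0.017
the job is handed in; nothing more can be done
None
```

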